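Grease the polishing spindle

TASK

Turn the small push-type grease gun so that the code label on its side squarely faces the window of the reader block beside its holder, and let it read for a second. Then take the gun to the polishing spindle, press its nose squarely onto the tilted grease nipple until the spring collar snaps down, and finish while still gripping the gun and holding it fully pressed against the spring. Leave the bottle, the jar and the wooden dop block alone.

Things in the scene. Friction and masses are not known exactly. Their poses are not given: they have to be found in the camera images.
- gun: Push-type grease gun: a smooth metal cylinder 112 mm long, 0.25 kg, upright, nose down, loose in the holder. Origin: centre of the nose's open mouth; z: from mouth to top cap. Nose: z 0-30 mm, diameter 22 mm, bore diameter 15 mm, 26 mm deep from the mouth. Body: z 30-112 mm, diameter 32 mm, black cap the last 10 mm. Its x axis points out through the label. Grip it above the label (z over 66 mm).
- label (a point): Centre of the code label, a white plate with dark bars, 18 mm wide and 26 mm high, on the +x side of the gun, 17 mm from its axis and 52 mm above the nose mouth.
- gun_back (a point): Point on the gun opposite to the label, 16 mm from the axis on its -x side, 52 mm above the nose mouth.
- holder: Fixed wooden block 80 x 80 x 35 mm, origin at the centre of its underside, with an upright round hole (diameter 25 mm, 32 mm deep) in its top. The gun's nose stands in it, its shoulder resting on the block's top, the nose mouth 5 mm above the table. The gun can be turned in it and lifted straight out (30 mm).
- reader: Fixed grey reader block, 60 x 70 mm foot, 85 mm high, origin at the centre of its underside. Its front with the window looks along its -x axis, towards the holder, whose axis is 95 mm in front of the reader's origin.
- window (a point): Centre of the reader's window (44 x 30 mm) in its front face, 57 mm above the table, 16.5 mm in front of the reader's origin, as high as the label of the gun in its holder. It reads a label 30 to 75 mm in front of it, within 20 mm sideways and turned to within 15 degrees of square; the gun facing it from its holder has the label about 61 mm away.
- spindle: Fixed polishing spindle: grey pillow block on a 130 x 100 mm foot, round housing (diameter 72 mm) on a level shaft 75 mm above the table along its y axis, cork wheel (diameter 120 mm) at y = 85 to 103 mm, pulley (diameter 56 mm) at y = -72 to -56 mm. Origin: centre of the foot's underside. The nipple stands on the housing, leaning to its -x side, roughly towards the robot.
- nipple: Fixed steel grease nipple on the housing: a round pin, diameter 12 mm, 30 mm long, the last 5 mm tapering to 6 mm. Origin: centre of its foot on the boss (28 mm diameter); its z axis points out along the pin, 25 degrees from vertical. The gun's nose goes over it, the gun's z along the nipple's z. The brass spring collar sits around it.
- nipple_tip (a point): Outer end of the nipple, on its axis, 30 mm from the nipple's origin.
- collar (a joint): Slide of the brass spring collar (diameter 26 mm) on the nipple, m: 0 = up, its upper face 20 mm from the nipple's origin along its axis, 10 mm below the tip; 0.0085 = down on its stop. The rim of the gun's nose pushes it. The push rises to about 10 N at 2 mm, snaps through (5 N at 6 mm), then is 9 N at 8 mm, 18 N at the stop; let go, it springs up. Beyond 0.0065 it counts as snapped and pressed.
- dop_block: Bystander: wooden block 70 x 130 x 28 mm with six upright brass dops, up to 68 mm high. Origin: centre of its underside.
- bottle: Bystander: white plastic bottle, diameter 60 mm, 150 mm high. Origin: centre of its underside.
- jar: Bystander: small glass jar, diameter 54 mm, 50 mm high. Origin: centre of its underside.
Mind the look-alikes: they are no part of the job. Several things have the shape of the reader; the one meant has the colours described above.

How it is judged (in metres and radians):
On the way, in this order (a step that is already met when the one before it is completed fails the run):
1. the label faces the reader's window: 30 to 75 mm in front of it, within 22 mm sideways and 30 mm in height, square to 15 degrees, for 0.4 s (x of label in the frame of window between -0.075 and -0.03 m and x of gun_back in the frame of window below -0.064 m and y of label in the frame of window between -0.022 and 0.022 m and z of label in the frame of window between -0.03 and 0.03 m and angle between the x axis of gun and the x axis of reader, either way round below 0.26 rad), for 0.4 s.
2. the gun's nose is on the nipple, square to it, and the collar has snapped down (over 6.5 of 8.5 mm), for 0.4 s (value of joint collar above 0.0065 m and angle between the z axis of gun and the z axis of nipple, either way round below 0.12 rad and z of gun in the frame of nipple between 0 and 0.016 m and x of gun in the frame of nipple between -0.003 and 0.003 m and y of gun in the frame of nipple between -0.003 and 0.003 m and contact force between the fingers and gun above 1 N), for 0.4 s.
At the end, for the whole second after the job is handed in: The fingers grip the gun (over 1 N), its nose is over the nipple, within 3 mm of its axis and 0.12 rad of square, and holds the spring collar pressed down by more than 6.5 mm of 8.5 mm with over 2 N, at rest (under 0.02 m/s) (all of step 2 and contact force between gun and collar above 2 N and linear speed of gun below 0.02 m/s); the arm keeps its last pose, push and grip.
It fails at once if the dop block is moved by more than 20 mm (distance of dop_block from where it was at the start of the episode above 0.02 m).
It fails at once if the bottle is moved by more than 20 mm (distance of bottle from where it was at the start of the episode above 0.02 m).
It fails at once if the jar is moved by more than 20 mm (distance of jar from where it was at the start of the episode above 0.02 m).
It also fails if it takes over 48 s, if anything falls off the work surface, if the arm or the gripper's body presses on something with over 40 N, if the wrist force passes 120 N, or if a joint passes its speed limit or range.

ROBOT

A 6-joint arm with a two-finger parallel gripper is mounted at the origin on the work surface. World frame = base frame: x ahead of the robot, y to its left, z up, the work surface at z = 0. Lengths are in mm, angles in degrees, forces in N, time in s.
With the tool pointing down it reaches from about 350 to 850 mm from the base axis. Payload 8.1 kg.
Tool frame: the origin (TCP) lies at the very end of the fingers, on their centre line; the grasp point (between the pads) lies 19 mm behind it (pinch_z is the z of the grasp point in the tool frame, in mm); z points along the fingers, y is the direction in which the jaws open and shut (so a half turn about z gives the same grasp; the last joint's range is limited). The gripper opens to 85 mm and grips with 20 to 120 N. Pads are 22 mm wide; open, the fingers measure 114 mm over their backs; the gripper's body (76 mm by 85 mm) begins 54 mm behind the grasp point. The pads swing forward as they close: fully open they stand 13 mm farther back than shut.
Start: joints at [65.867, 7.471, 85.268, -0, 87.261, -4.893], TCP at [197.693, 566.5, 231.292] pointing down, gripper open.
Joint ranges: [-169.43, 169.43], [-51.17, 129.36], [1.28, 143.12], [-76.62, 256.62], [0, 156.53], [-152.29, 152.29]. Speed limits (degrees/s): [136.94, 136.94, 159.86, 180, 180, 180].

INTERFACE

Orientations are given as [roll, pitch, yaw] about the fixed x, y, z axes, in that order (R = Rz(yaw) Ry(pitch) Rx(roll)).
In Python, from bench import * gives the robot as it stands.
- The arm moves only by the shell command python3 -m creep 'ROWS' [FORCE]. ROWS is a JSON object of lists of equal length, an entry for each row: "translation": the shift along the tool's x, y, z in mm, a list of three; "rotation": the turn, a rotation vector about the tool's x, y, z in rad, a list of three; "claw": the finger opening in mm, from 0 to 85.4. In form: {"translation": [[dx, dy, dz], ...], "rotation": [[ax, ay, az], ...], "claw": [claw, ...]}. A call has 1 to 10 rows; each row shifts and turns the commanded pose from where the row before left it, along the tool's axes as they then stand; what a row does not reach is not made up. A row lasts 1/10 s, in which the tool goes at most 50 mm and 8.59 degrees, less where a joint would pass 70% of its speed; a pose out of reach is approached as far as the arm can. A call is refused whole if a number of a shift passes 50 or a number of a turn 0.15, either way. A call with a gripper value outside its range is refused whole. The fingers move at their own pace and stop on an object; FORCE is the grip in N (left out, the last holds). Time passes only in rows, so rows that do not move let the fingers close. It gives the time, the measured TCP pose, the force and the opening at its end, in the units of the state.
- sense(): the state, without advancing time (a new reading comes with each control period).
- snapshot(name): name is "scene" or "top" or "wrist"; returns a dict with "frame" (384x512x3 uint8, red, green, blue), "intrinsics" (3x3 intrinsics, pixels), "extrinsics" (4x4, takes a point from camera to world coordinates). Camera axes: x right, y up, looking along -z (the intrinsics and any distortion apply to the point x, -y, -z); pixel columns grow to the right and rows downward; lengths in mm; the calibration is good to about 2 mm. A picture is of the moment at which its call begins. There is no depth.
- hand_in(): hands the job in, once; it reports no verdict.
The state is a dict: "time": time; "joint_pos": joint angles; "qd": joint speeds; "joint_efforts": joint torques, N m; "tool_pos": TCP position; "tcp_rot": TCP orientation; "ft_force": force on the tool from outside, world axes, zero at the start; "wrist_torque": the same for the moment, N m; "finger_gap": finger opening in mm.
Only numpy, scipy, OpenCV 4.12 (cv2) and the standard library are available. Lean on these libraries where they do the work, as an engineer would, in place of code of your own. Each camera call takes 0.05 s, during which the arm holds its last target.

## Working session

There is one attempt and no reset: what is moved stays moved. The work goes in short steps, Python scripts to look and compute and a shell command to move; the robot and the scene stay as the last step left them, time stands still between calls to the robot, and variables do not carry over. Pictures are saved under pics/ and viewed, and the job is handed in when it is done.

```bash
mkdir -p pics; ls
python3 - <<'E'
from bench import *
import cv2,numpy as np
print(sense())
for n in ["scene","top","wrist"]:
    s=snapshot(n); cv2.imwrite(f"pics/{n}0.png",s["frame"][:,:,::-1]); print(n,np.round(s["intrinsics"],2).tolist(),np.round(s["extrinsics"],4).tolist(),[k for k in s])
E
```

```text
pics
{'time': 0.0, 'joint_pos': array([ 6.58670117e+01,  7.51514381e+00,  8.53308746e+01, -1.95378507e-04,
        8.72596848e+01, -4.89304277e+00]), 'qd': array([-0.08625165,  0.05343269, -0.06282837, -0.09502494, -0.02666782,
        0.08716417]), 'joint_efforts': array([-5.93893310e-04, -5.69443381e+01, -5.00524735e+01, -4.33062405e-04,
        1.60005817e-02, -1.55741992e-05]), 'tool_pos': array([197.4692956 , 565.99156507, 230.22875199]), 'tcp_rot': array([-1.79894665e+02, -8.82162569e-03,  1.60760056e+02]), 'ft_force': array([ 0.65333473, -0.22718248, -0.1302984 ]), 'wrist_torque': array([-0.02025127,  0.05299027, -0.0036239 ]), 'finger_gap': 85.69150805583736}
scene [[364.67, 0.0, 247.47], [0.0, 364.67, 195.68], [0.0, 0.0, 1.0]] [[0.3873, -0.5058, 0.7708, 1346.9434], [0.9218, 0.1985, -0.3329, -354.0539], [0.0153, 0.8395, 0.5431, 638.1561], [0.0, 0.0, 0.0, 1.0]] ['frame', 'intrinsics', 'extrinsics']
top [[487.17, 0.0, 247.58], [0.0, 487.17, 196.75], [0.0, 0.0, 1.0]] [[0.0002, 0.9871, -0.16, 384.8993], [-1.0, -0.0004, -0.0034, -68.2522], [-0.0034, 0.16, 0.9871, 1365.2323], [0.0, 0.0, 0.0, 1.0]] ['frame', 'intrinsics', 'extrinsics']
wrist [[339.9, 0.0, 255.73], [0.0, 339.9, 186.66], [0.0, 0.0, 1.0]] [[0.3288, -0.9051, -0.2695, 129.8534], [0.9444, 0.3145, 0.0959, 590.4826], [-0.0021, -0.2861, 0.9582, 372.1452], [0.0, 0.0, 0.0, 1.0]] ['frame', 'intrinsics', 'extrinsics']
```

View pics/scene0.png

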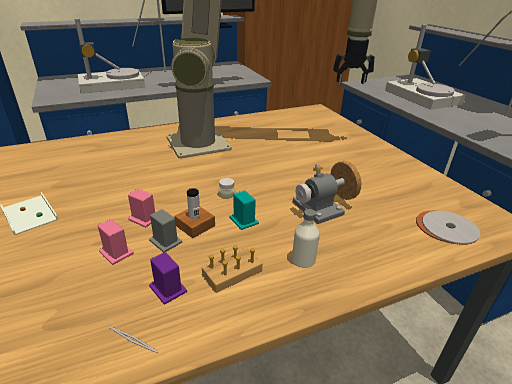

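View pics/top0.png

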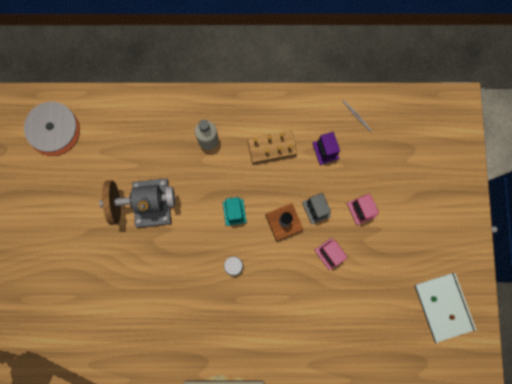

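View pics/wrist0.png

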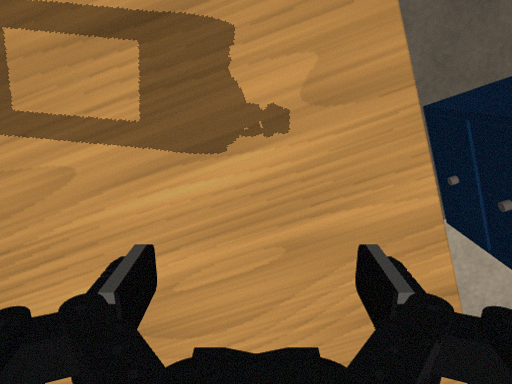

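The top view shows the gun in the brown holder at about (285,221), the grey reader at (317,208) and the spindle at (150,203). I'll zoom in and convert these to positions.

```bash
cat > h.py <<'E'
from bench import *
import cv2,numpy as np
from scipy.spatial.transform import Rotation as Ro
def proj(s,P):
    E=np.array(s["extrinsics"]);K=np.array(s["intrinsics"])
    p=(np.asarray(P,float).reshape(-1,3)-E[:3,3])@E[:3,:3]
    p=p*[1,-1,-1]; q=p@K.T; return q[:,:2]/q[:,2:]
def ray(s,uv):
    E=np.array(s["extrinsics"]);K=np.array(s["intrinsics"])
    d=np.linalg.inv(K)@[uv[0],uv[1],1]; d=E[:3,:3]@(d*[1,-1,-1]); return E[:3,3],d/np.linalg.norm(d)
def onz(s,uv,z):
    o,d=ray(s,uv); return o+d*(z-o[2])/d[2]
def crop(s,x0,y0,x1,y1,k,name):
    cv2.imwrite("pics/"+name,cv2.resize(s["frame"][y0:y1,x0:x1,::-1],None,fx=k,fy=k,interpolation=cv2.INTER_CUBIC))
E
python3 - <<'E'
from h import *
s=snapshot("top"); crop(s,255,180,355,255,8,"top_a.png"); crop(s,90,165,190,240,8,"top_b.png")
print(onz(s,(286,219),117),onz(s,(317,202),85),onz(s,(150,203),10))
s=snapshot("scene"); crop(s,140,170,240,245,8,"sc_a.png"); crop(s,280,150,380,225,8,"sc_b.png")
E
```

```text
[ 529.18237914 -162.9889166   117.        ] [ 578.27356976 -248.3058287    85.        ] [586.91338935 210.96402236  10.        ]
```

View pics/top_a.png

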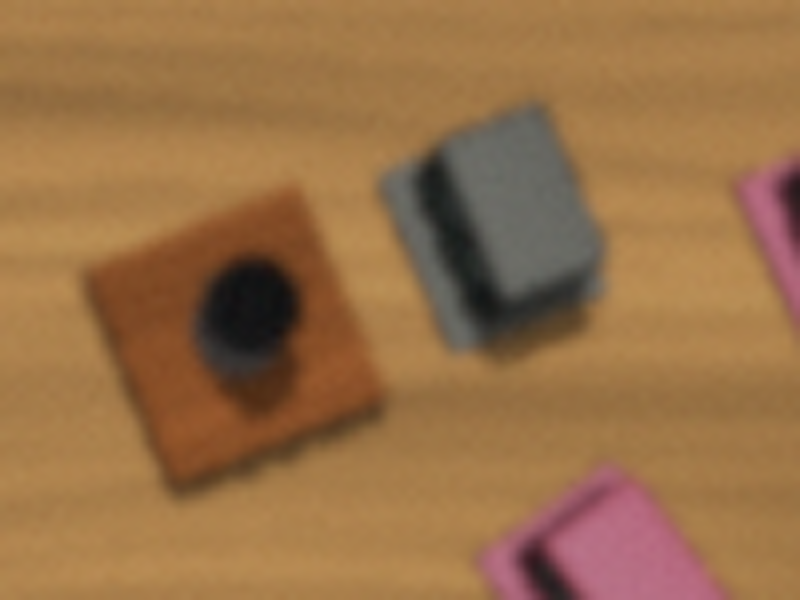

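View pics/top_b.png

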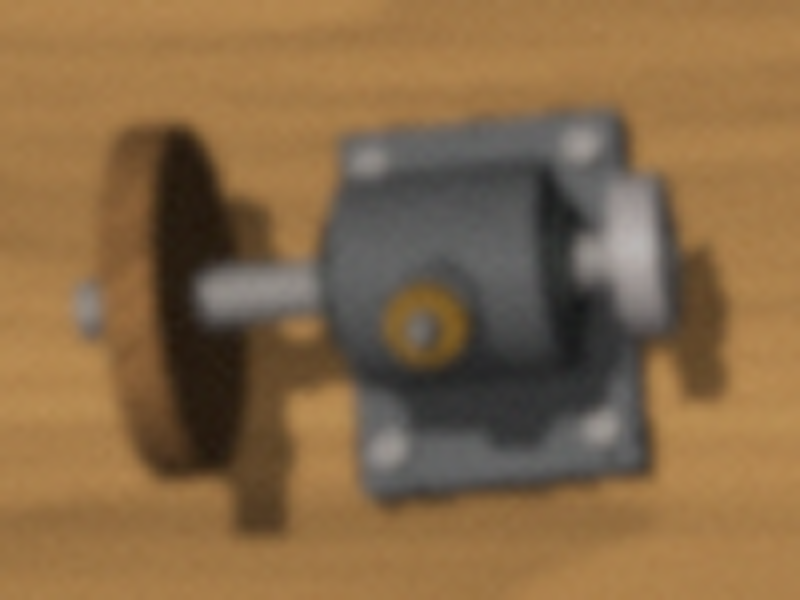

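View pics/sc_a.png

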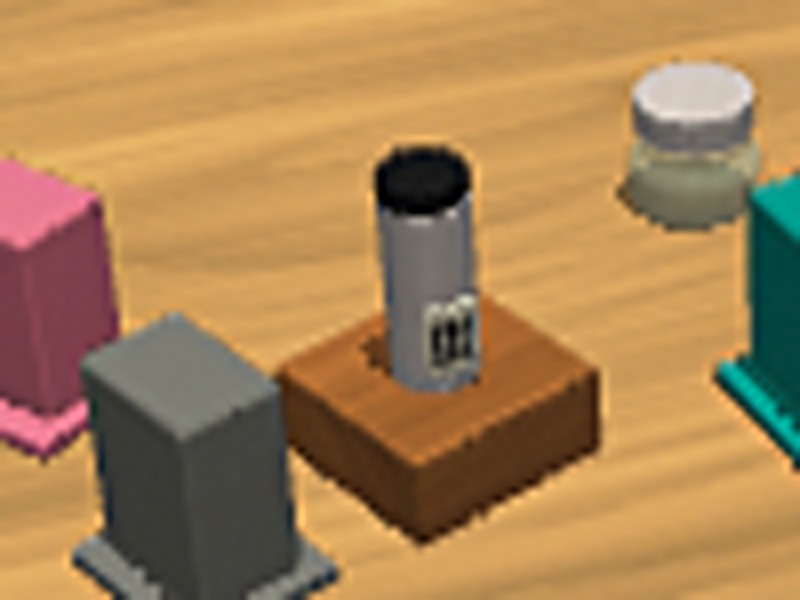

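View pics/sc_b.png

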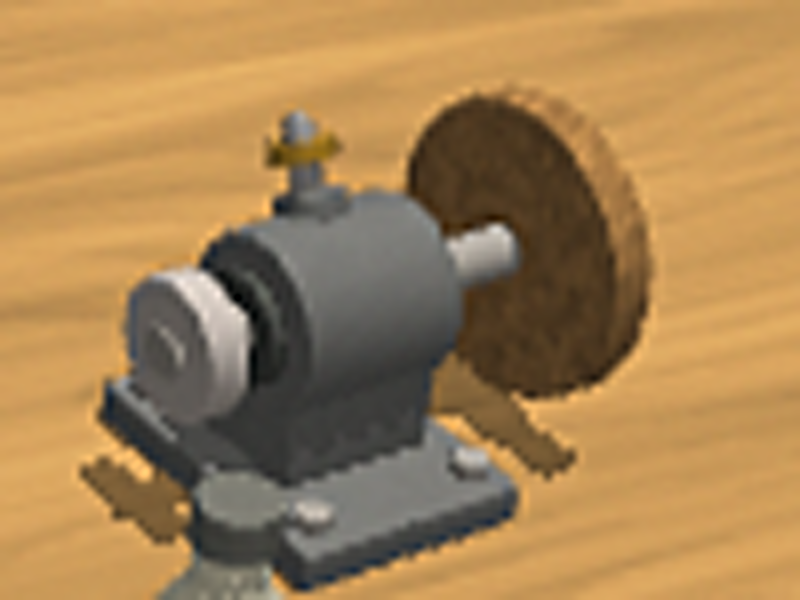

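Run:
```python
from h import *
from scipy.optimize import least_squares
t=snapshot("top"); s=snapshot("scene")
T=lambda a:(np.array(a)/8+[255,180]-0.5+.06); B=lambda a:(np.array(a)/8+[90,165]-.44)
S=lambda a:(np.array(a)/8+[140,170]-.44); SB=lambda a:(np.array(a)/8+[280,150]-.44)
# holder
hc=T([(90,270),(298,185),(380,400),(178,490)])
W=np.array([onz(t,p,35) for p in hc]); print("holder",W.round(1).tolist(),W.mean(0), [np.degrees(np.arctan2(*(W[(i+1)%4]-W[i])[1::-1])).round(1) for i in range(4)])
# scene: top face corners left/bottom/right
hs=S([(278,372),(418,462),(600,372)]); print([onz(s,p,35).round(1).tolist() for p in hs])
# reader top face (z=85) scene
rs=S([(85,360),(178,315),(278,385),(182,440)]); print("reader scene",[onz(s,p,85).round(1).tolist() for p in rs],np.mean([onz(s,p,85) for p in rs],0))
rf=T([(382,185),(458,350)]); print("foot front",[onz(t,p,8).round(1).tolist() for p in rf])
rt=T([(440,150),(540,100),(605,240),(505,305)]);print("reader top",[onz(t,p,85).round(1).tolist() for p in rt],np.mean([onz(t,p,85) for p in rt],0))
# gun cap
print("gun cap top",onz(t,T((252,300)),117), "scene",onz(s,S((424,178)),117))
# label
print("label",onz(s,S((452,335)),57))
# spindle
fc=B([(345,135),(612,112),(648,470),(372,495)]);print("spfoot",[onz(t,p,12).round(1).tolist() for p in fc])
bc=B([(370,160),(582,140),(602,428),(388,448)]);print("bolts",[onz(t,p,14).round(1).tolist() for p in bc])
def tri(a,b):
    A=[];y=[]
    M=np.zeros((3,3));v=np.zeros(3)
    for o,d in (a,b):
        P=np.eye(3)-np.outer(d,d);M+=P;v+=P@o
    x=np.linalg.solve(M,v);return x,[np.linalg.norm((np.eye(3)-np.outer(d,d))@(x-o)) for o,d in (a,b)]
print("tip",tri(ray(t,B((422,328))),ray(s,SB((297,118)))))
print("boss",tri(ray(t,B((447,280))),ray(s,SB((314,195)))))
```

```text
holder [[554.4, -113.9, 35.0], [583.9, -185.8, 35.0], [509.6, -212.8, 35.0], [478.9, -143.4, 35.0]] [ 531.70999872 -163.97189084   35.        ] [np.float64(-67.7), np.float64(-160.1), np.float64(113.9), np.float64(21.4)]
[[512.8, -214.9, 35.0], [580.1, -183.4, 35.0], [554.0, -110.7, 35.0]]
reader scene [[552.8, -282.2, 85.0], [538.7, -249.5, 85.0], [588.8, -228.0, 85.0], [606.1, -262.1, 85.0]] [ 571.62333003 -255.47517972   85.        ]
foot front [[588.0, -217.7, 8.0], [529.6, -243.3, 8.0]]
reader top [[588.2, -228.8, 85.0], [605.1, -262.4, 85.0], [558.0, -282.8, 85.0], [536.4, -249.2, 85.0]] [ 571.906792   -255.76796889   85.        ]
gun cap top [ 534.21084464 -163.20610741  117.        ] scene [ 536.32707781 -163.48831614  117.        ]
label [ 543.91086286 -159.83858568   57.        ]
spfoot [[648.3, 261.6, 12.0], [656.6, 167.3, 12.0], [529.3, 151.3, 12.0], [520.6, 247.3, 12.0]]
bolts [[639.0, 251.9, 14.0], [646.1, 177.3, 14.0], [543.8, 167.4, 14.0], [536.8, 241.9, 14.0]]
tip (array([560.71016896, 203.12909608, 141.48094096]), [np.float64(0.08097843813864049), np.float64(0.08097843813864906)])
boss (array([579.76926896, 200.85887484, 119.77040827]), [np.float64(0.4295891030342498), np.float64(0.4295891030343116)])
```

```bash
cat >> h.py <<'E'
def delta(pos,R,n=None,st=None):
    """tool-frame shift/turn from the present pose to target (world pos, Rotation R)"""
    st=st or sense(); R0=Ro.from_euler('xyz',st["tcp_rot"],degrees=True)
    v=R0.inv().apply(np.asarray(pos)-st["tool_pos"]); w=(R0.inv()*R).as_rotvec()
    print("pos",st["tool_pos"].round(1),"rot",st["tcp_rot"].round(2),"t",round(st["time"],2)); print("shift",v.round(1),"turn",w.round(4),np.degrees(np.linalg.norm(w)).round(1))
    if n: print(" /row with const turn (shift in world, first-turn ignored):",(v/n).round(2),(w/n).round(4))
    return v,w
def down(jaw): # tool pointing down with jaw axis azimuth
    return Ro.from_euler('xyz',[180,0,jaw+90],degrees=True)
E
python3 - <<'E'
from h import *
delta([565,203,245],down(70.76))
E
```

```text
pos [197.6 566.4 231.1] rot [-179.98   -0.    160.76] t 0.35
shift [-466.6 -222.1  -13.9] turn [-0.0004 -0.0001  0.0001] 0.0
```

```bash
python3 -m creep '{"translation":[[-40,-19,-5],[-43,-20.5,-5],[-43,-20.5,-4],[-43,-20.5,0],[-43,-20.5,0],[-43,-20.5,0],[-43,-20.5,0],[-43,-20.5,0],[-43,-20.5,0],[-43,-20.5,0]],"rotation":[[0,0,0],[0,0,0],[0,0,0],[0,0,0],[0,0,0],[0,0,0],[0,0,0],[0,0,0],[0,0,0],[0,0,0]],"claw":[85,85,85,85,85,85,85,85,85,85]}' 40
python3 -m creep '{"translation":[[-30,-15,0],[-9.6,-3.6,0],[0,0,0],[0,0,0]],"rotation":[[0,0,0],[0,0,0],[0,0,0],[0,0,0]],"claw":[85,85,85,85]}'
python3 - <<'E'
from h import *
s=snapshot("wrist"); cv2.imwrite("pics/w1.png",s["frame"][:,:,::-1]); np.save("w1.npy",s,allow_pickle=True)
print(sense()["tool_pos"],proj(s,[[560.7,203.1,141.5],[579.8,200.9,119.8]]))
E
```

```text
time: 1.35
tool_pos: [535.0, 232.0, 245.5]
tcp_rot: [180.0, 0.0, 160.8]
ft_force: [-0.1, 0.5, -0.0]
finger_gap: 84.9
time: 1.75
tool_pos: [564.4, 203.9, 245.2]
tcp_rot: [180.0, -0.0, 160.8]
ft_force: [0.0, 0.8, 0.4]
finger_gap: 85.2
[564.1746384  204.26253107 245.2802687 ] [[252.41665247 180.86086246]
 [257.80594466 195.6586196 ]]
```

View pics/w1.png

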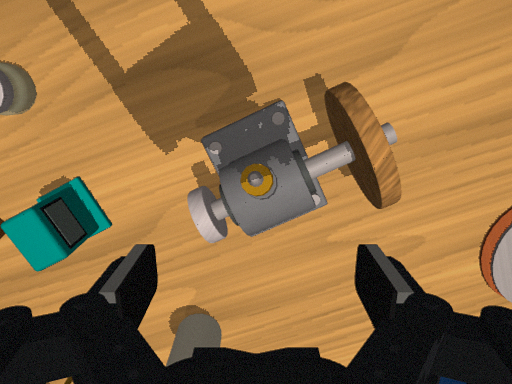

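Run:
```python
from h import *
s=np.load("w1.npy",allow_pickle=True).item(); crop(s,190,90,330,210,5,"w1c.png")
delta([533.5,-163.5,200],down(22))
```

```text
pos [564.2 204.3 245.3] rot [ 1.7999e+02 -4.0000e-02  1.6083e+02] t 1.8
shift [ -91.8 -357.5   45.1] turn [-0.000e+00 -7.000e-04  8.522e-01] 48.8
```

View pics/w1c.png

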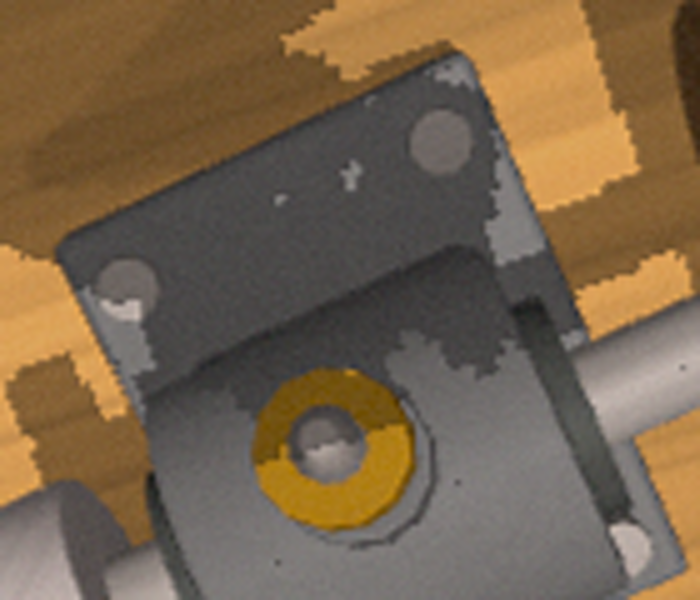

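```bash
python3 -m creep '{"translation":[[-8.5,-32.5,3],[-12,-46.5,6],[-12,-46.5,6],[-12,-46.5,6],[-12,-46.5,6],[-12,-46.5,6],[-12,-46.5,6],[-11.3,-46,6.1],[0,0,0],[0,0,0]],"rotation":[[0,0,0],[0,0,0],[0,0,0],[0,0,0],[0,0,0],[0,0,0],[0,0,0],[0,0,0.142],[0,0,0.142],[0,0,0.142]],"claw":[85,85,85,85,85,85,85,85,85,85]}' 40
python3 -m creep '{"translation":[[0,0,0],[0,0,0],[0,0,0],[0,0,0],[0,0,0]],"rotation":[[0,0,0.142],[0,0,0.142],[0,0,0.142],[0,0,0],[0,0,0]],"claw":[85,85,85,85,85]}'
python3 - <<'E'
from h import *
s=snapshot("wrist"); cv2.imwrite("pics/w2.png",s["frame"][:,:,::-1]); np.save("w2.npy",s,allow_pickle=True)
print(proj(s,[[533.5,-163.5,117],[533.5,-163.5,35]]));delta([533.5,-163.5,200],down(22))
E
```

```text
time: 2.8
tool_pos: [533.4, -164.7, 200.0]
tcp_rot: [180.0, -0.0, 136.0]
ft_force: [-0.1, -0.2, -0.6]
finger_gap: 85.3
time: 3.3
tool_pos: [534.0, -163.5, 200.4]
tcp_rot: [180.0, 0.0, 112.3]
ft_force: [-0.5, 0.4, -0.8]
finger_gap: 84.9
[[253.49779237 193.65755327]
 [253.99077377 166.58719586]]
pos [ 534.  -163.8  200.4] rot [1.7999e+02 1.0000e-02 1.1225e+02] t 3.35
shift [ 0.5 -0.4  0.4] turn [0.0002 0.0001 0.0044] 0.3
```

View pics/w2.png

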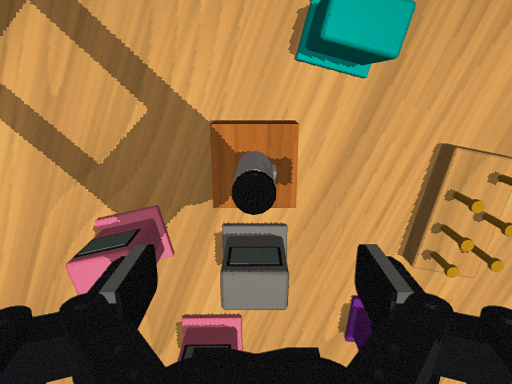

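```bash
python3 -m creep '{"translation":[[1.2,-0.4,25],[0,0,35],[0,0,35],[0,0,20],[0,0,9.5],[0,0,0],[0,0,0],[0,0,0],[0,0,0],[0,0,0]],"rotation":[[0,0,0],[0,0,0],[0,0,0],[0,0,0],[0,0,0],[0,0,0],[0,0,0],[0,0,0],[0,0,0],[0,0,0]],"claw":[85,85,85,85,85,85,20,20,20,20]}' 60
python3 -m creep '{"translation":[[0,0,0],[0,0,0],[0,0,0],[0,0,0]],"rotation":[[0,0,0],[0,0,0],[0,0,0],[0,0,0]],"claw":[20,20,20,20]}'
python3 - <<'E'
from h import *
s=snapshot("wrist"); cv2.imwrite("pics/w3.png",s["frame"][:,:,::-1])
s=snapshot("scene"); crop(s,140,150,240,225,8,"s3.png")
st=sense();print(st["tool_pos"],st["ft_force"],st["wrist_torque"],st["finger_gap"])
E
```

```text
time: 4.35
tool_pos: [533.8, -164.2, 77.0]
tcp_rot: [179.9, 0.1, 112.0]
ft_force: [-1.1, -0.1, 5.9]
finger_gap: 30.5
time: 4.75
tool_pos: [533.8, -164.2, 77.0]
tcp_rot: [179.9, 0.1, 111.9]
ft_force: [-2.1, 0.4, 6.4]
finger_gap: 31.2
[ 533.7429917  -164.17579981   76.98467374] [-1.95197675  0.75386655  5.66036253] [-0.02761493  0.33876961 -0.00056167] 30.811088762732368
```

View pics/w3.png

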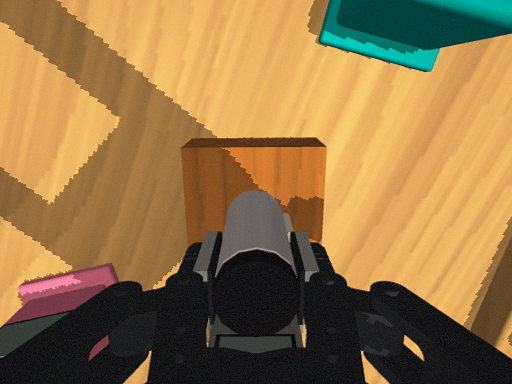

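View pics/s3.png

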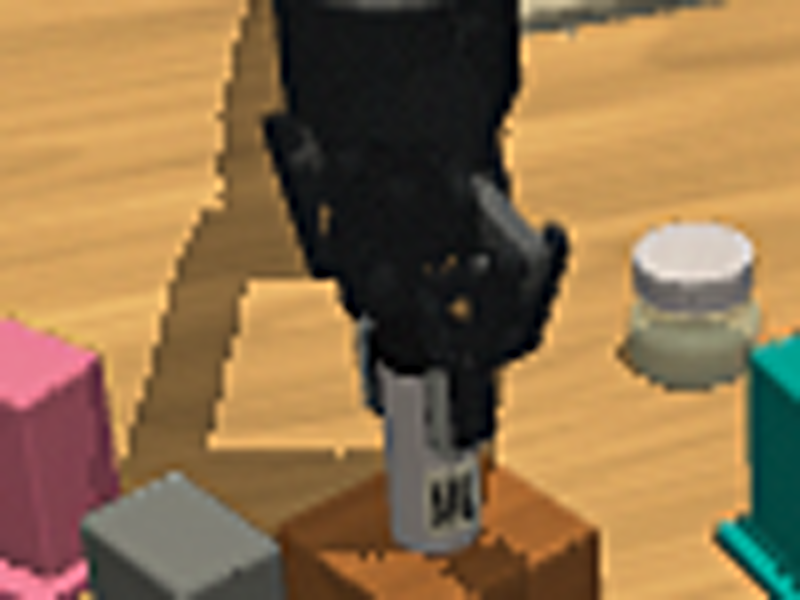

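```bash
python3 -m creep '{"translation":[[0,0,-2],[0,0,0],[0,0,0],[0,0,0],[0,0,0],[0,0,0],[0,0,0],[0,0,0],[0,0,0],[0,0,0]],"rotation":[[0,0,0.1],[0,0,0.142],[0,0,0.142],[0,0,0.142],[0,0,0.142],[0,0,0.142],[0,0,0.142],[0,0,0.142],[0,0,0.142],[0,0,0.138]],"claw":[20,20,20,20,20,20,20,20,20,20]}'
python3 -m creep '{"translation":[[0,0,0],[0,0,0]],"rotation":[[0,0,0],[0,0,0]],"claw":[20,20]}'
python3 - <<'E'
from h import *
s=snapshot("wrist"); cv2.imwrite("pics/w4.png",s["frame"][:,:,::-1])
s=snapshot("scene"); crop(s,140,150,240,225,8,"s4.png");np.save("s4.npy",s,allow_pickle=True)
st=sense();print(st["time"],st["joint_pos"],st["tool_pos"],st["tcp_rot"],st["ft_force"],st["wrist_torque"],st["finger_gap"])
E
```

```text
time: 5.85
tool_pos: [532.7, -163.8, 77.4]
tcp_rot: [-180.0, 0.0, 32.9]
ft_force: [-1.6, -0.6, -2.5]
finger_gap: 30.3
time: 6.05
tool_pos: [532.9, -163.8, 77.5]
tcp_rot: [-180.0, 0.0, 33.5]
ft_force: [-0.4, -1.2, -3.2]
finger_gap: 30.8
6.15 [-2.23497398e+01  8.30691126e+00  1.00989213e+02 -1.16768903e-02
  7.07214646e+01  3.42489680e+01] [ 532.90819424 -163.81956025   77.5167094 ] [-1.79991663e+02  1.90091845e-02  3.34051505e+01] [-0.91589159 -1.10287928 -1.72821786] [-0.32792446  0.10714496 -0.01770094] 30.909080815749352
```

View pics/w4.png

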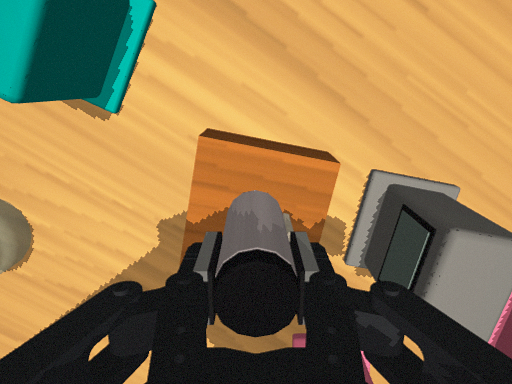

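View pics/s4.png

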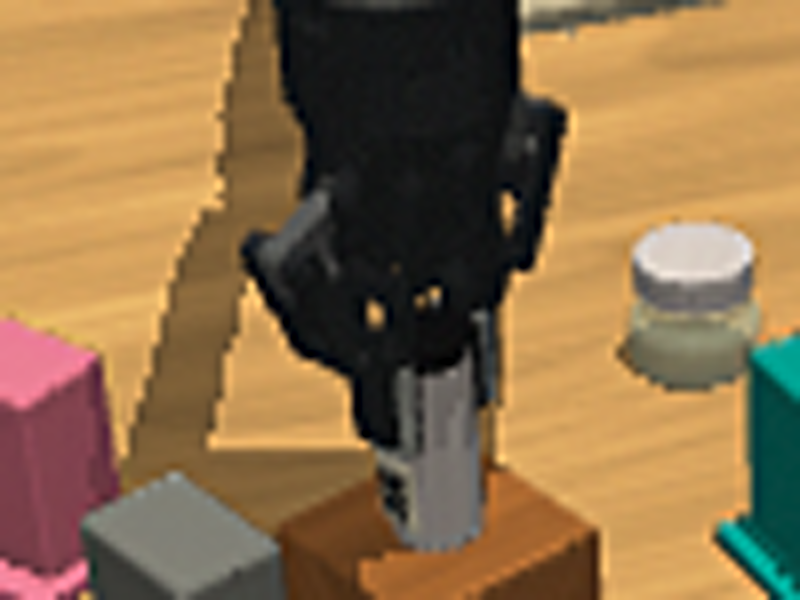

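Label now faces about -67° (reader at about -67.7°). I'll hold for a second, then lift.

```bash
python3 -m creep '{"translation":[[0,0,0],[0,0,0],[0,0,0],[0,0,0],[0,0,0],[0,0,0],[0,0,0],[0,0,0],[0,0,0],[0,0,0]],"rotation":[[0,0,0],[0,0,0],[0,0,0],[0,0,0],[0,0,0],[0,0,0],[0,0,0],[0,0,0],[0,0,0],[0,0,0]],"claw":[20,20,20,20,20,20,20,20,20,20]}' 90
python3 -m creep '{"translation":[[0,0,-10],[0,0,-20],[0,0,-30],[0,0,-40],[0,0,-40],[0,0,-30],[0,0,-10],[0,0,0],[0,0,0]],"rotation":[[0,0,0],[0,0,0],[0,0,0],[0,0,0],[0,0,0],[0,0,0],[0,0,0],[0,0,0],[0,0,0]],"claw":[20,20,20,20,20,20,20,20,20]}'
python3 - <<'E'
from h import *
s=snapshot("wrist"); cv2.imwrite("pics/w5.png",s["frame"][:,:,::-1]);np.save("w5.npy",s,allow_pickle=True)
t=snapshot("top"); crop(t,240,170,340,245,8,"t5.png");np.save("t5.npy",t,allow_pickle=True)
s=snapshot("scene"); crop(s,140,95,240,195,6,"s5.png");np.save("s5.npy",s,allow_pickle=True)
st=sense();print(st["time"],st["tool_pos"],st["tcp_rot"],st["ft_force"],st["wrist_torque"],st["finger_gap"])
E
```

```text
time: 7.15
tool_pos: [533.1, -163.8, 77.7]
tcp_rot: [-180.0, 0.0, 33.2]
ft_force: [-0.9, -1.1, -3.1]
finger_gap: 30.2
time: 8.05
tool_pos: [532.5, -163.3, 256.0]
tcp_rot: [-179.9, 0.1, 33.2]
ft_force: [-0.1, 0.6, -3.1]
finger_gap: 30.0
8.2 [ 532.05202689 -163.29473154  255.11748929] [-1.79804595e+02  1.27712595e-01  3.32216325e+01] [ 0.58162011 -0.01082161 -2.85883983] [-0.01271398 -0.03556578 -0.02830037] 30.299680587616162
```

View pics/w5.png

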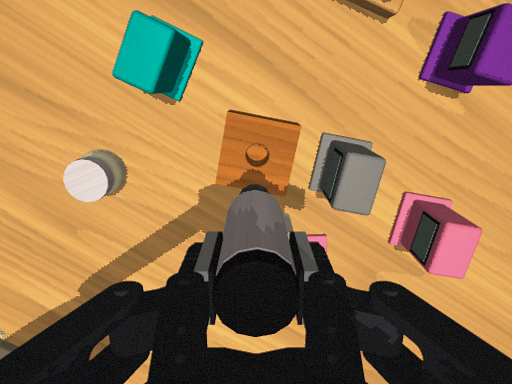

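View pics/s5.png

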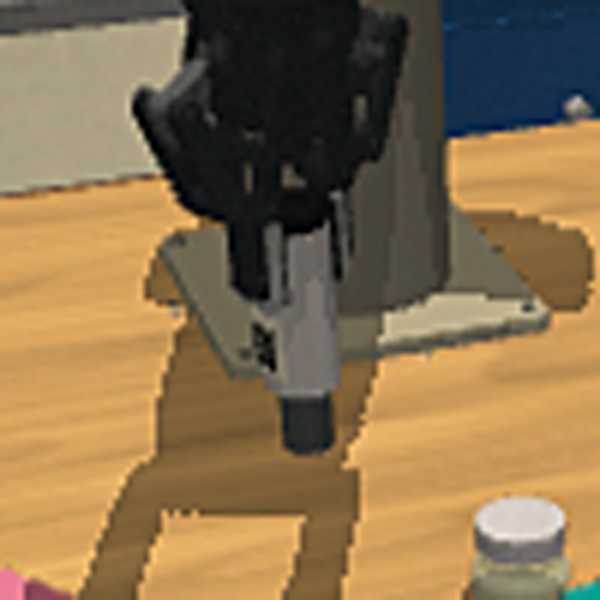

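Run:
```python
from h import *
s=np.load("w5.npy",allow_pickle=True).item(); st=sense()
R=Ro.from_euler('xyz',[180,0,33.2],degrees=True); p0=np.array([532.3,-163.3,255.5])
im=cv2.resize(s["frame"][:,:,::-1],None,fx=1.5,fy=1.5)
def circ(x,y,z,r):
    a=np.linspace(0,2*np.pi,60); return proj(s,p0+R.apply(np.c_[x+r*np.cos(a),y+r*np.sin(a),z+0*a]))
for z,r in [(-40,16),(-30,16),(42,16),(42,11),(72,11)]:
    q=(circ(0,0,z,r)+.5)*1.5; cv2.polylines(im,[q.astype(int).reshape(-1,1,2)],True,(0,255,0),1)
cv2.imwrite("pics/w5o.png",im[200:560,200:560].repeat(2,0).repeat(2,1)[:600,:720])
t=np.load("t5.npy",allow_pickle=True).item(); sc=np.load("s5.npy",allow_pickle=True).item()
print(proj(sc,p0+R.apply([[0,0,72]])), "top",proj(t,p0))
```

```text
[[190.48952519 169.17302231]] top [[290.61068016 210.71604864]]
```

View pics/w5o.png

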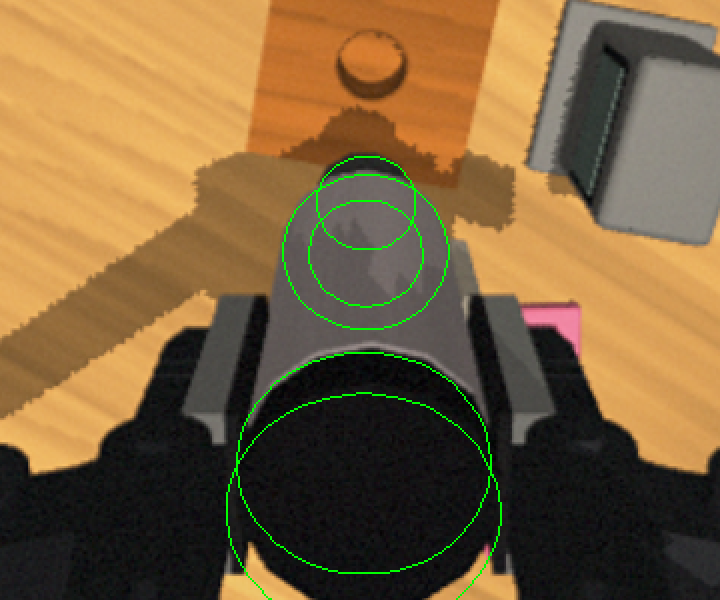

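Run:
```python
from h import *
from scipy.optimize import least_squares
t=np.load("t5.npy",allow_pickle=True).item(); sc=np.load("s5.npy",allow_pickle=True).item(); w=np.load("w1.npy",allow_pickle=True).item()
B=lambda a:(np.array(a)/8+[90,165]-.44); SB=lambda a:(np.array(a)/8+[280,150]-.44)
obs=[(t,B((422,328)),30),(t,B((427,325)),20),(t,B((447,280)),0),(sc,SB((297,116)),30),(sc,SB((304,150)),20),(sc,SB((314,198)),0),
 (w,(254,176.2),30),(w,(256.6,179.2),20),(w,(259.6,182),0)]
def ax(az,l=25): az=np.radians(az);l=np.radians(l);return np.array([np.sin(l)*np.cos(az),np.sin(l)*np.sin(az),np.cos(l)])
def f(p,o=obs): return np.concatenate([proj(s,p[:3]-ax(p[3])*(30-h))[0]-uv for s,uv,h in o])
for name,o in [("all",obs),("fixed",obs[:6]),("wrist+scene",obs[3:])]:
    r=least_squares(lambda p:f(p,o),[561,203,141,180],loss='soft_l1'); print(name,r.x.round(2)); print(r.fun.reshape(-1,2).round(1).tolist())
```

```text
all [558.96 205.11 138.92 181.41]
[[-0.6, 0.8], [-0.4, 0.1], [-1.4, 3.5], [0.2, 0.6], [-0.3, -0.2], [-0.6, 0.5], [0.2, 0.8], [-0.4, -0.3], [0.1, 0.3]]
fixed [561.74 203.26 141.7  179.59]
[[-0.0, -0.4], [0.2, -1.2], [-0.7, 2.3], [0.3, 0.3], [-0.2, -0.5], [-0.7, 0.2]]
wrist+scene [558.57 205.3  139.77 181.76]
[[0.2, 0.3], [-0.2, -0.6], [-0.6, 0.2], [0.3, 0.5], [-0.3, -0.6], [0.2, 0.0]]
```

```bash
cat >> h.py <<'E'
def ax(az,l=25): az=np.radians(az);l=np.radians(l);return np.array([np.sin(l)*np.cos(az),np.sin(l)*np.sin(az),np.cos(l)])
def ngoal(tip,az,h,L=72):
    a=ax(az); x=np.array([np.cos(np.radians(az-90)),np.sin(np.radians(az-90)),0]); y=np.cross(-a,x)
    return np.asarray(tip)+a*(h+L), Ro.from_matrix(np.c_[x,y,-a])
E
python3 - <<'E'
from h import *
p,R=ngoal([559.8,205,139.8],183,40); print(p)
v,w=delta(p,R)
R0=Ro.from_euler('xyz',sense()["tcp_rot"],degrees=True)
v,w=delta(p,down(3)); 
R1=down(3); print("tilt turn",(R1.inv()*R).as_rotvec())
E
```

```text
[512.53162325 202.52276934 241.30647215]
pos [ 532.1 -163.3  255.1] rot [-1.798e+02  1.300e-01  3.322e+01] t 8.2
shift [ 184.1 -316.7   14.5] turn [-0.4     0.2278 -1.0262] 64.4
pos [ 532.1 -163.3  255.1] rot [-1.798e+02  1.300e-01  3.322e+01] t 8.2
shift [ 184.1 -316.7   14.5] turn [-4.3000e-03  2.0000e-04 -1.0433e+00] 59.8
tilt turn [-4.36332313e-01 -5.59539646e-17 -3.10606899e-33]
```

```bash
python3 -m creep '{"translation":[[11,-19,0],[20,-34.5,0],[22,-38,0],[22,-38,0],[22,-38,0],[22,-38,0],[22,-38,0],[22,-38,0],[14,-23.5,0],[7.1,-11.7,0]],"rotation":[[0,0,0],[0,0,0],[0,0,0],[0,0,0],[0,0,0],[0,0,0],[0,0,0],[0,0,0],[0,0,0],[0,0,-0.083]],"claw":[20,20,20,20,20,20,20,20,20,20]}'
python3 -m creep '{"translation":[[0,0,0],[0,0,0],[0,0,0],[0,0,0],[0,0,0],[0,0,0],[0,0,0],[0,0,0],[0,0,0],[0,0,0]],"rotation":[[0,0,-0.12],[0,0,-0.12],[0,0,-0.12],[0,0,-0.12],[0,0,-0.12],[0,0,-0.12],[0,0,-0.12],[0,0,-0.12],[0,0,0],[0,0,0]],"claw":[20,20,20,20,20,20,20,20,20,20]}'
python3 -m creep '{"translation":[[0,0,0],[0,0,0],[0,0,0],[0,0,0],[0,0,0],[0,0,0]],"rotation":[[-0.09,0,0],[-0.116,0,0],[-0.116,0,0],[-0.114,0,0],[0,0,0],[0,0,0]],"claw":[20,20,20,20,20,20]}'
python3 - <<'E'
from h import *
p,R=ngoal([559.8,205,139.8],183,40); delta(p,R)
s=snapshot("wrist"); cv2.imwrite("pics/w6.png",s["frame"][:,:,::-1]);np.save("w6.npy",s,allow_pickle=True)
s=snapshot("scene"); crop(s,270,100,370,200,6,"s6.png");np.save("s6.npy",s,allow_pickle=True)
print(sense()["joint_pos"],sense()["ft_force"])
E
```

```text
time: 9.2
tool_pos: [512.3, 204.6, 255.9]
tcp_rot: [-179.9, 0.1, 38.1]
ft_force: [-0.0, 0.3, -2.0]
finger_gap: 30.3
time: 10.2
tool_pos: [513.2, 201.9, 256.6]
tcp_rot: [-179.9, 0.0, 92.8]
ft_force: [-0.7, 0.1, -2.9]
finger_gap: 30.4
time: 10.8
tool_pos: [512.8, 202.1, 257.5]
tcp_rot: [155.2, -0.0, 92.9]
ft_force: [0.7, 1.1, -1.9]
finger_gap: 30.4
pos [512.8 202.1 257.5] rot [ 1.5516e+02 -4.0000e-02  9.2930e+01] t 10.8
shift [ 0.4 -7.  14.6] turn [-0.0027 -0.0001 -0.0014] 0.2
[ 21.10017271 -23.34273417 113.90854906  -8.25327431  65.76838746
  20.01474197] [ 0.09728869  0.65381365 -1.73461729]
```

View pics/w6.png

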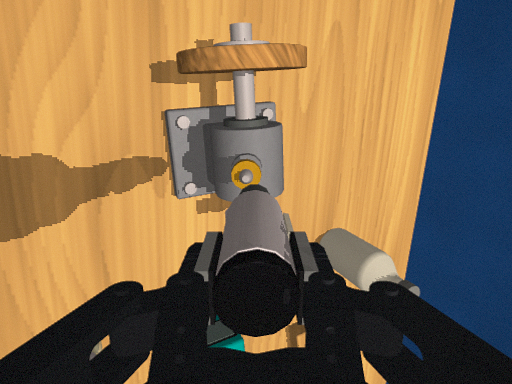

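View pics/s6.png

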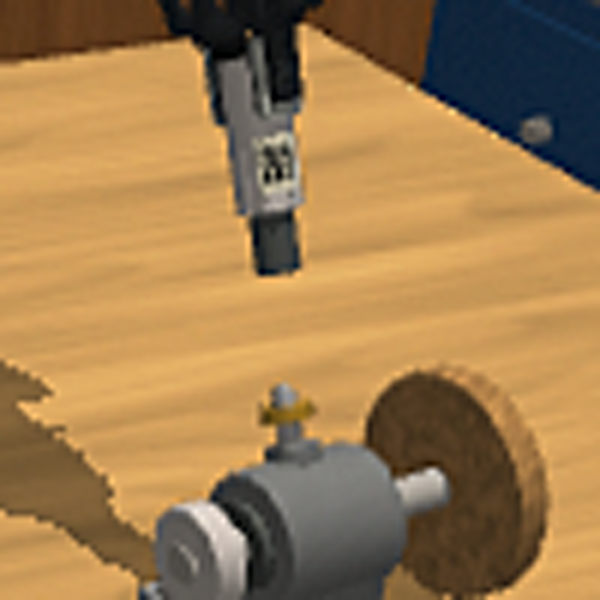

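Run:
```python
from h import *
s=np.load("w6.npy",allow_pickle=True).item(); c=np.load("s6.npy",allow_pickle=True).item()
crop(s,200,130,300,205,8,"w6c.png"); crop(c,295,110,345,185,8,"s6c.png")
p0=np.array([512.8,202.1,257.5]);R=Ro.from_euler('xyz',[155.16,-.04,92.93],degrees=True)
for n,im in (("w",s),("s",c)): print(n,"mouth",proj(im,p0+R.apply([[0,0,72],[0,0,42]])).round(1).tolist(),"tip/collar/boss",proj(im,[np.array([559.8,205,139.8])-ax(183)*h for h in (0,10,30)]).round(1).tolist())
```

```text
w mouth [[254.7, 200.0], [254.6, 216.8]] tip/collar/boss [[246.6, 177.9], [247.0, 174.9], [247.5, 169.3]]
s mouth [[315.7, 145.9], [314.3, 135.5]] tip/collar/boss [[317.0, 164.6], [317.5, 167.9], [318.4, 174.7]]
```

View pics/w6c.png

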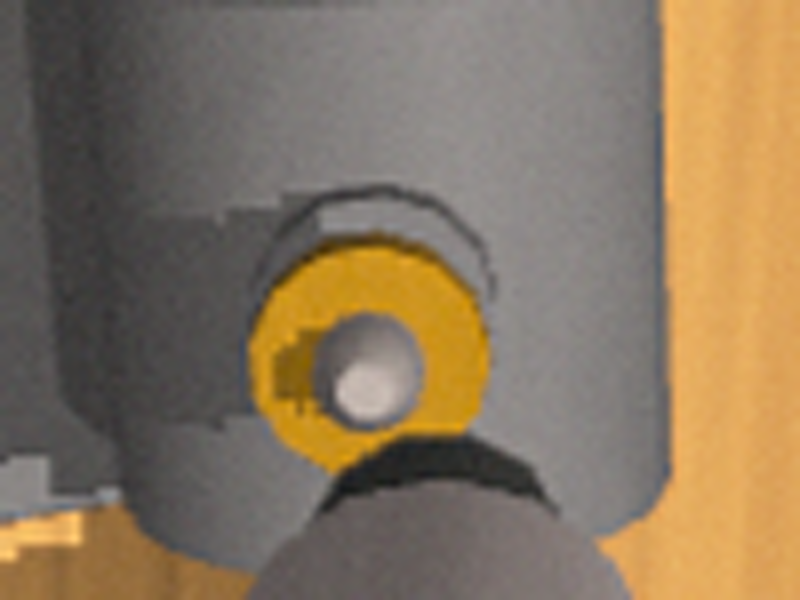

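View pics/s6c.png

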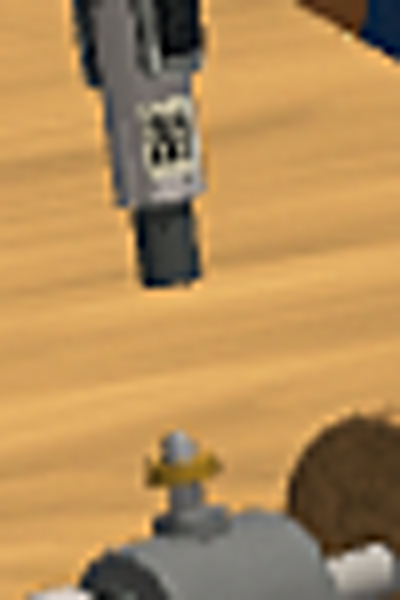

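```bash
cat > fit.py <<'E'
from h import *
from scipy.optimize import least_squares
L_=lambda n:np.load(n,allow_pickle=True).item()
t=L_("t5.npy"); sc=L_("s6.npy"); w=L_("w1.npy"); w6=L_("w6.npy")
B=lambda a:(np.array(a)/8+[90,165]-.44); SB=lambda a:(np.array(a)/8+[280,150]-.44)
top=[(t,B((422,328)),30),(t,B((427,325)),20)]
scn=[(sc,SB((297,116)),30),(sc,SB((304,150)),20),(sc,SB((314,198)),0)]
W1=[(w,(254,176.2),30),(w,(256.6,179.2),20),(w,(259.6,182),0)]
W6=[(w6,(244.3,178.6),30),(w6,(245.8,174.0),20),(w6,(246,167.3),0)]
def f(p,o): return np.concatenate([proj(s,p[:3]-ax(p[3])*(30-h))[0]-uv for s,uv,h in o])
E
python3 - <<'E'
from fit import *
for name,o in [("w1w6",W1+W6),("w6sc",W6+scn),("w1w6sc",W1+W6+scn),("all",W1+W6+scn+top)]:
    r=least_squares(lambda p:f(p,o),[561,203,141,180],loss='soft_l1'); print(name,r.x.round(2)); print(r.fun.reshape(-1,2).round(1).tolist())
# nose overlay
p0=np.array([512.8,202.1,257.5]);R=Ro.from_euler('xyz',[155.16,-.04,92.93],degrees=True)
im=cv2.resize(w6["frame"][130:305,200:310,::-1],None,fx=5,fy=5,interpolation=cv2.INTER_CUBIC)
a=np.linspace(0,2*np.pi,80)
for z,r in [(-40,16),(-30,16),(42,16),(72,11)]:
    q=(proj(w6,p0+R.apply(np.c_[r*np.cos(a),r*np.sin(a),z+0*a]))+.5-[200,130])*5; cv2.polylines(im,[q.astype(int).reshape(-1,1,2)],True,(0,255,0),1)
cv2.imwrite("pics/w6o.png",im[:600])
E
```

```text
w1w6 [559.25 204.73 137.45 186.45]
[[-0.1, 0.8], [-0.3, -0.5], [0.9, -0.2], [0.6, -1.0], [-0.6, 0.3], [-0.1, 0.9]]
w6sc [558.5  204.72 139.53 193.01]
[[0.7, -0.3], [-0.5, 0.3], [-0.1, -0.1], [0.0, 0.4], [-0.2, -0.5], [-0.1, 0.1]]
w1w6sc [558.66 205.   139.22 186.82]
[[-0.1, 0.6], [-0.2, -0.7], [1.1, -0.4], [0.8, -0.7], [-0.4, 0.4], [0.1, 1.0], [0.1, 0.5], [-0.2, -0.4], [-0.4, 0.3]]
all [558.87 204.85 138.76 187.31]
[[-0.2, 0.8], [-0.3, -0.6], [1.1, -0.3], [0.8, -0.7], [-0.4, 0.4], [0.1, 0.9], [0.1, 0.7], [-0.2, -0.2], [-0.4, 0.4], [-0.4, 0.9], [-0.4, 0.1]]
```

View pics/w6o.png

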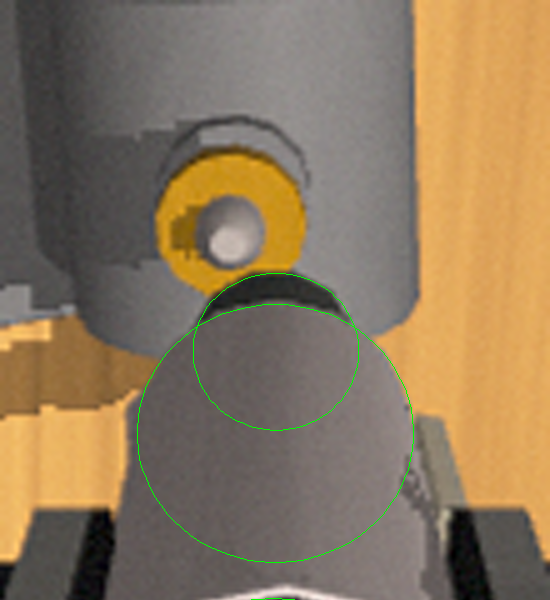

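Run:
```python
from h import *
p,R=ngoal([558.8,204.9,139],186,10); delta(p,R)
```

```text
pos [514.7 202.3 259.3] rot [ 1.5502e+02 -6.0000e-02  9.2910e+01] t 10.9
shift [ -1.5 -10.7  45.7] turn [-0.0003  0.0218 -0.0493] 3.1
```

```bash
for i in 1 2; do python3 -m creep '{"translation":[[0,0,0],[0,0,0]],"rotation":[[0,0,0],[0,0,0]],"claw":[20,20]}'; done
python3 - <<'E'
from h import *
for i in range(4): print(sense()["tool_pos"],sense()["tcp_rot"]); snapshot("top")
p,R=ngoal([558.8,204.9,139],186,10); delta(p,R)
E
```

```text
time: 11.1
tool_pos: [514.6, 202.0, 258.4]
tcp_rot: [155.0, -0.0, 92.9]
ft_force: [-0.2, -0.5, -1.3]
finger_gap: 30.4
time: 11.3
tool_pos: [513.9, 201.9, 257.6]
tcp_rot: [155.1, 0.0, 93.0]
ft_force: [0.2, 0.1, -1.7]
finger_gap: 30.2
[513.86443937 201.94565726 257.63482471] [1.55051816e+02 4.12024870e-03 9.29558403e+01]
[513.76961704 201.97283407 257.63932462] [1.55043946e+02 1.66746423e-03 9.29622831e+01]
[513.68357047 201.99830525 257.63460441] [1.55038208e+02 2.31210858e-03 9.29685965e+01]
[513.64581683 202.00625626 257.64917373] [1.55031711e+02 2.25443855e-03 9.29723366e+01]
pos [513.6 202.  257.6] rot [155.03   0.    92.98] t 11.5
shift [-1.3 -9.  44.7] turn [-0.0005  0.0223 -0.0478] 3.0
```

```bash
python3 -m creep '{"translation":[[-0.7,-4.5,6],[-0.6,-4.5,10],[0,0,12],[0,0,11],[0,0,5.7],[0,0,0],[0,0,0],[0,0,0],[0,0,0],[0,0,0]],"rotation":[[0,0.01,-0.024],[0,0.012,-0.024],[0,0,0],[0,0,0],[0,0,0],[0,0,0],[0,0,0],[0,0,0],[0,0,0],[0,0,0]],"claw":[20,20,20,20,20,20,20,20,20,20]}'
python3 - <<'E'
from h import *
p,R=ngoal([558.8,204.9,139],186,10); delta(p,R)
s=snapshot("wrist"); np.save("w7.npy",s,allow_pickle=True);crop(s,200,130,300,205,8,"w7c.png")
s=snapshot("scene"); crop(s,285,110,365,190,8,"s7.png");np.save("s7.npy",s,allow_pickle=True)
s=snapshot("top"); crop(s,110,165,190,240,8,"t7.png");np.save("t7.npy",s,allow_pickle=True)
E
```

```text
time: 12.5
tool_pos: [524.5, 202.0, 213.9]
tcp_rot: [155.0, 0.0, 96.0]
ft_force: [-0.3, 0.4, -2.9]
finger_gap: 30.0
pos [524.5 202.  213.9] rot [1.5498e+02 1.0000e-02 9.6010e+01] t 12.5
shift [-0.7 -0.5  0.5] turn [0.0004 0.0001 0.0002] 0.0
```

View pics/w7c.png

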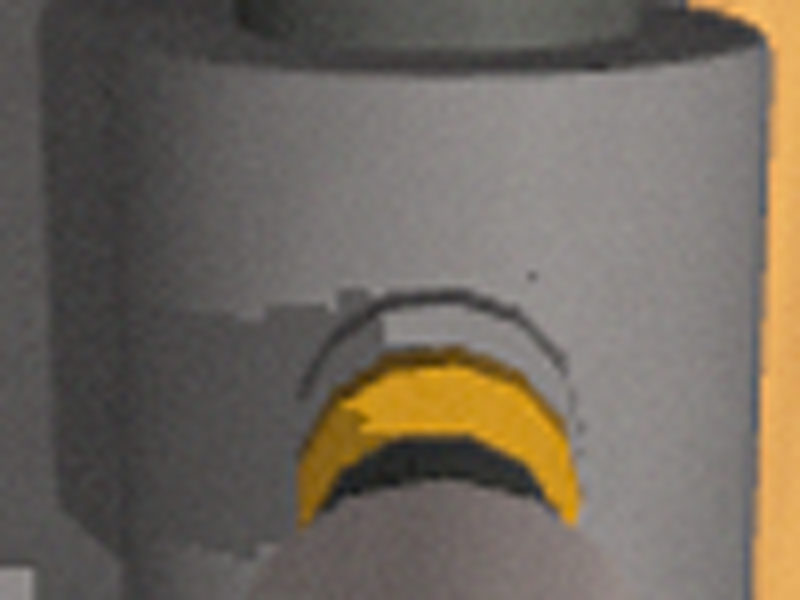

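View pics/s7.png

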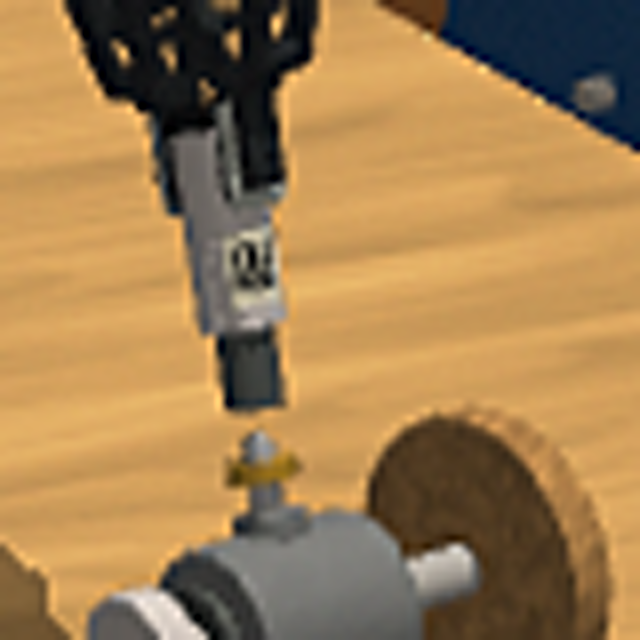

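View pics/t7.png

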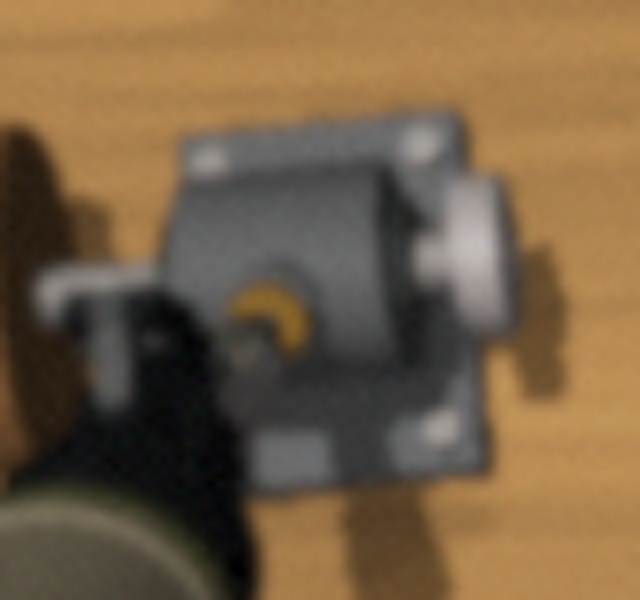

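Run:
```python
from h import *
a=np.linspace(0,2*np.pi,80)
st=sense();p0=st["tool_pos"];R=Ro.from_euler('xyz',st["tcp_rot"],degrees=True)
tip=np.array([558.8,204.9,139]);_,Rn=ngoal(tip,186,0)
for n,(x0,y0,x1,y1) in (("w7",(200,130,300,205)),("s7",(285,110,365,190))):
    s=np.load(n+".npy",allow_pickle=True).item(); k=8
    im=cv2.resize(s["frame"][y0:y1,x0:x1,::-1],None,fx=k,fy=k,interpolation=cv2.INTER_CUBIC)
    def d(P,c): cv2.polylines(im,[((proj(s,P)+.5-[x0,y0])*k).astype(int).reshape(-1,1,2)],True,c,1)
    C=lambda r,z:np.c_[r*np.cos(a),r*np.sin(a),z+0*a]
    for z,r in [(42,16),(42,11),(72,11)]: d(p0+R.apply(C(r,z)),(0,255,0))
    for h,r in [(0,3),(10,13),(30,14)]: d(tip+Rn.apply(C(r,h)),(0,0,255))
    cv2.imwrite(f"pics/{n}o.png",im)
```

```text
(no output)
```

View pics/w7o.png

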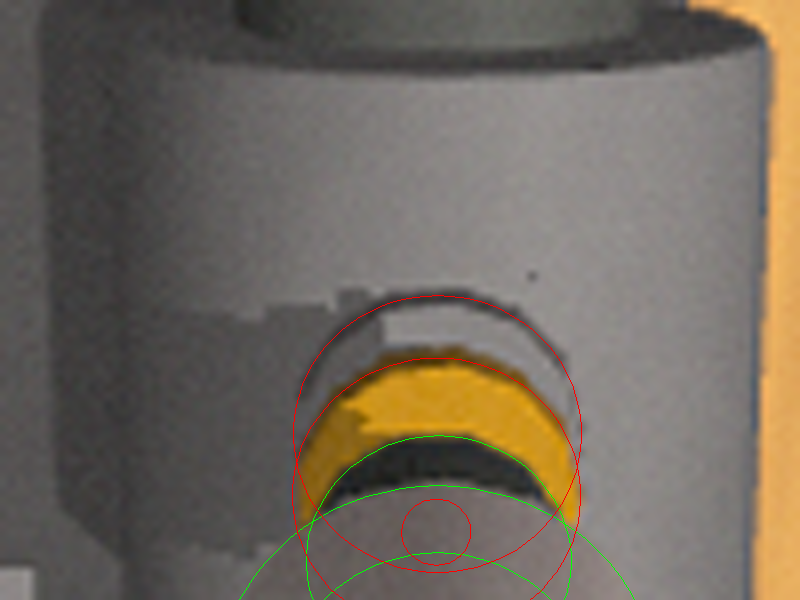

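View pics/s7o.png

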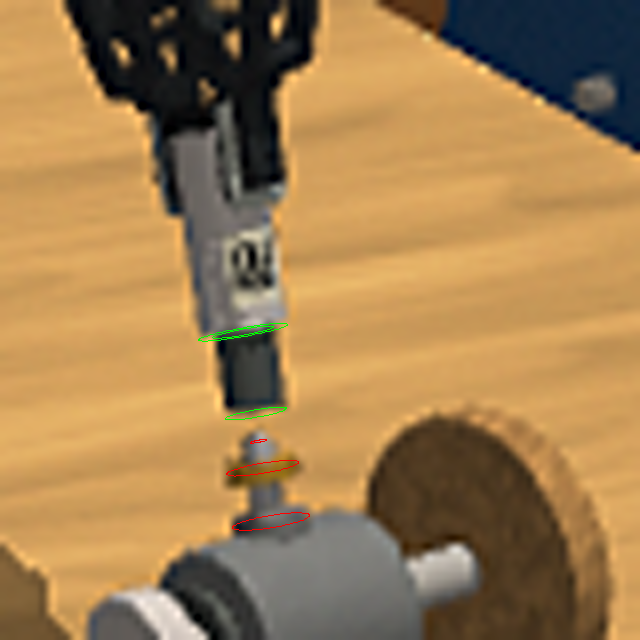

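```bash
python3 -m creep '{"translation":[[-0.4,-0.3,3],[0,0,4],[0,0,4],[0,0,3],[0,0,2],[0,0,0],[0,0,0]],"rotation":[[0,0,0],[0,0,0],[0,0,0],[0,0,0],[0,0,0],[0,0,0],[0,0,0]],"claw":[20,20,20,20,20,20,20]}' 110
python3 - <<'E'
from h import *
p,R=ngoal([558.8,204.9,139],186,-6); delta(p,R)
s=snapshot("wrist"); crop(s,200,130,300,205,8,"w8c.png")
s=snapshot("scene"); crop(s,285,110,365,190,8,"s8.png")
st=sense();R0=Ro.from_euler('xyz',st["tcp_rot"],degrees=True);print("tool force",R0.inv().apply(st["ft_force"]),st["finger_gap"])
E
```

```text
time: 13.35
tool_pos: [530.8, 202.1, 198.6]
tcp_rot: [155.0, 0.0, 96.0]
ft_force: [0.7, -0.9, -3.1]
finger_gap: 29.8
pos [530.8 202.1 198.6] rot [1.5503e+02 3.0000e-02 9.6000e+01] t 13.35
shift [-0.1  0.3 -0.1] turn [-0.0006  0.0005  0.0002] 0.0
tool force [-0.22857287 -1.33733072  2.42122881] 30.088870554158373
```

View pics/w8c.png

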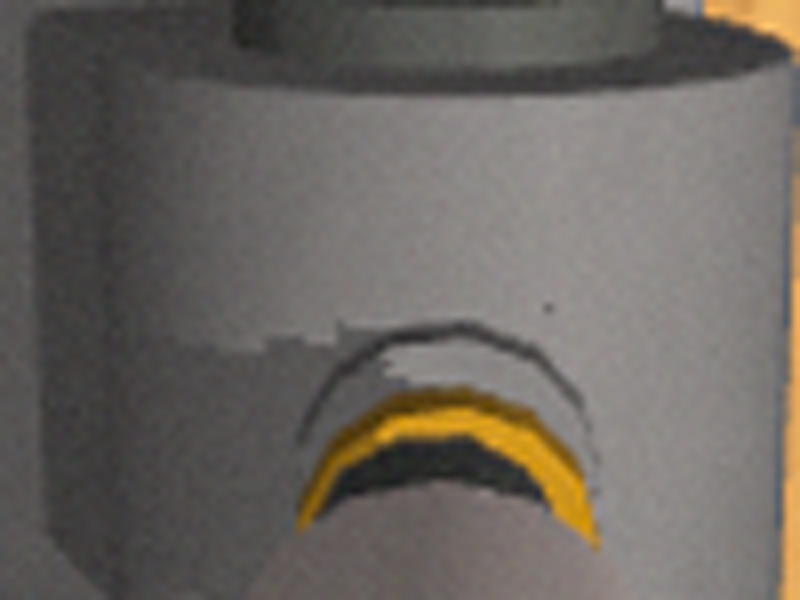

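View pics/s8.png

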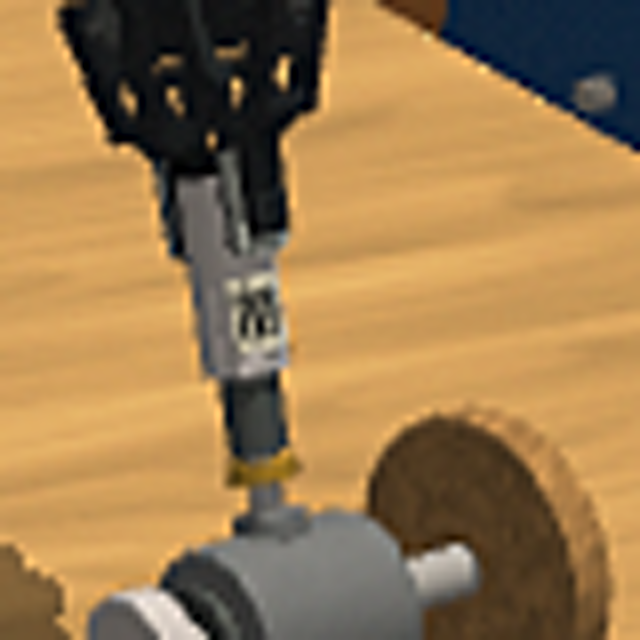

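```bash
python3 -m creep '{"translation":[[0,0.5,0],[0,0.5,1],[0,0,2],[0,0,2],[0,0,2],[0,0,2],[0,0,0],[0,0,0]],"rotation":[[0,0,0],[0,0,0],[0,0,0],[0,0,0],[0,0,0],[0,0,0],[0,0,0],[0,0,0]],"claw":[20,20,20,20,20,20,20,20]}' 110
python3 - <<'E'
from h import *
p,R=ngoal([558.8,204.9,139],186,-15); delta(p,R)
s=snapshot("wrist"); crop(s,200,130,300,205,8,"w9c.png")
s=snapshot("scene"); crop(s,285,110,365,190,8,"s9.png")
st=sense();R0=Ro.from_euler('xyz',st["tcp_rot"],degrees=True);print("tool force",R0.inv().apply(st["ft_force"]),st["wrist_torque"],st["finger_gap"])
E
```

```text
time: 14.25
tool_pos: [535.7, 202.8, 191.3]
tcp_rot: [155.0, 0.0, 96.0]
ft_force: [-1.9, -0.9, 2.1]
finger_gap: 30.2
pos [535.7 202.8 191.3] rot [1.5499e+02 1.0000e-02 9.6010e+01] t 14.25
shift [-0.3 -1.1  0.2] turn [0.0002 0.0002 0.0002] 0.0
tool force [-1.25982788 -1.02041176 -0.75949265] [-0.17734953  0.26623839 -0.06634544] 29.89144820967948
```

View pics/w9c.png

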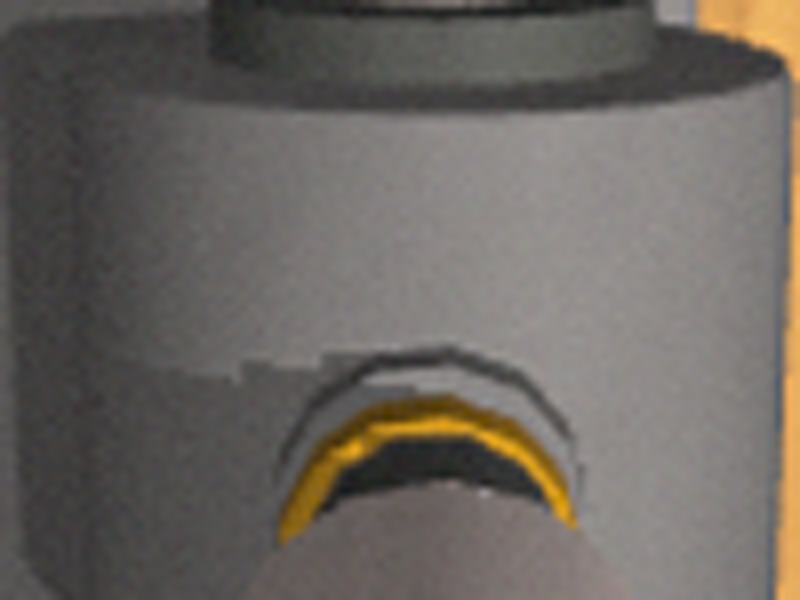

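View pics/s9.png

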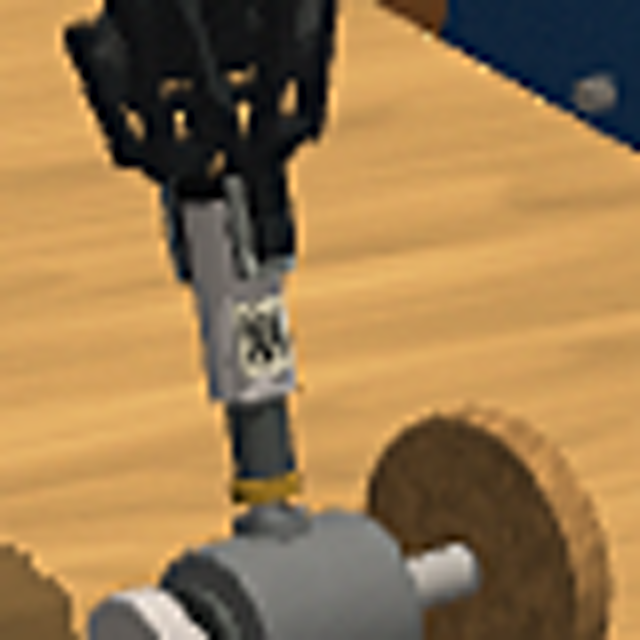

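```bash
python3 -m creep '{"translation":[[0,-0.3,1],[0,0,1],[0,0,1],[0,0,1],[0,0,1],[0,0,0],[0,0,0]],"rotation":[[0,0,0],[0,0,0],[0,0,0],[0,0,0],[0,0,0],[0,0,0],[0,0,0]],"claw":[20,20,20,20,20,20,20]}' 110
python3 - <<'E'
from h import *
p,R=ngoal([558.8,204.9,139],186,-18.5); delta(p,R)
st=sense();R0=Ro.from_euler('xyz',st["tcp_rot"],degrees=True);print("tool force",R0.inv().apply(st["ft_force"]),st["wrist_torque"],st["finger_gap"])
E
```

```text
time: 15.05
tool_pos: [537.2, 203.2, 189.5]
tcp_rot: [155.0, -0.0, 96.0]
ft_force: [-28.0, -6.1, 29.0]
finger_gap: 30.2
pos [537.2 203.2 189.5] rot [154.97  -0.    96.01] t 15.05
shift [-0.6 -1.7  1.4] turn [ 0.0005 -0.0001  0.0002] 0.0
tool force [ -3.10957086 -13.60040398 -38.30204133] [-0.9810858   3.09417096 -0.28538477] 30.19713779219428
```

```bash
python3 -m creep '{"translation":[[0,-0.5,-1],[0,-0.5,-0.5],[0,0,0],[0,0,0]],"rotation":[[0,0,0],[0,0,0],[0,0,0],[0,0,0]],"claw":[20,20,20,20]}' 110
python3 - <<'E'
from h import *
p,R=ngoal([558.8,204.9,139],186,-18.5); delta(p,R)
st=sense();R0=Ro.from_euler('xyz',st["tcp_rot"],degrees=True);print("tool force",R0.inv().apply(st["ft_force"]),R0.inv().apply(st["wrist_torque"]),st["finger_gap"])
s=snapshot("wrist"); crop(s,200,130,300,205,8,"w10c.png");np.save("w10.npy",s,allow_pickle=True)
s=snapshot("scene"); crop(s,285,110,365,190,8,"s10.png");np.save("s10.npy",s,allow_pickle=True)
E
```

```text
time: 15.45
tool_pos: [536.6, 203.0, 189.4]
tcp_rot: [154.9, -0.0, 96.0]
ft_force: [-9.1, -2.9, 13.5]
finger_gap: 29.8
pos [536.6 203.  189.4] rot [154.87  -0.    96.01] t 15.45
shift [-0.4 -1.1  1.6] turn [ 0.0022 -0.0001  0.0001] 0.1
tool force [ -1.92900911  -2.73382048 -16.23257699] [ 0.85479824 -0.43731272 -0.0023011 ] 29.782435030884834
```

View pics/w10c.png

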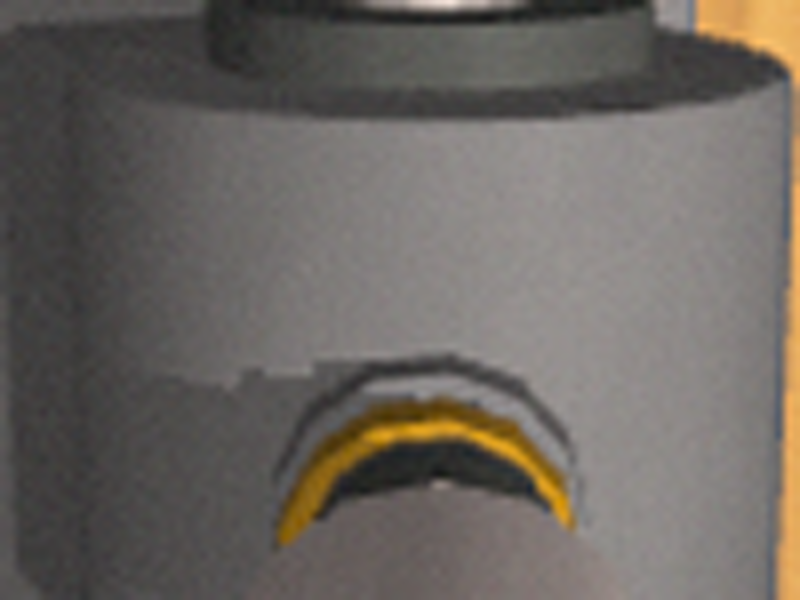

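View pics/s10.png

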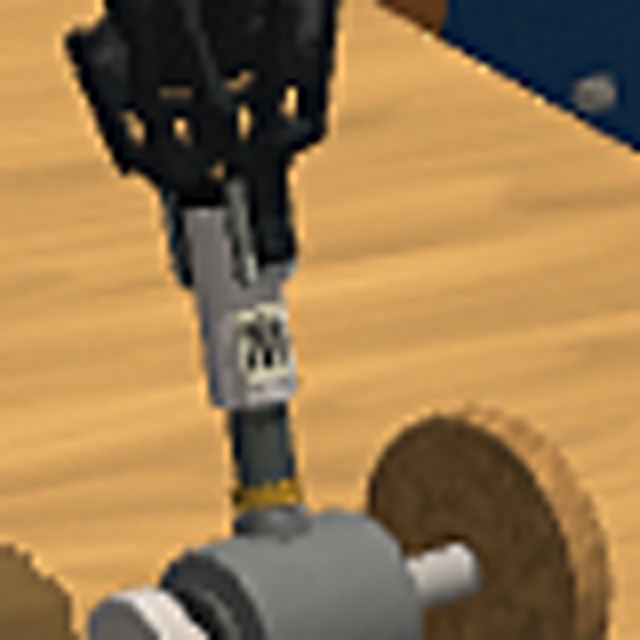

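```bash
python3 -m creep '{"translation":[[0,-0.2,0.4],[0,0,0.4],[0,0,0],[0,0,0],[0,0,0],[0,0,0],[0,0,0],[0,0,0],[0,0,0],[0,0,0]],"rotation":[[0,0,0],[0,0,0],[0,0,0],[0,0,0],[0,0,0],[0,0,0],[0,0,0],[0,0,0],[0,0,0],[0,0,0]],"claw":[20,20,20,20,20,20,20,20,20,20]}' 110
python3 - <<'E'
from h import *
p,R=ngoal([558.8,204.9,139],186,-18.5); delta(p,R)
st=sense();R0=Ro.from_euler('xyz',st["tcp_rot"],degrees=True);print("tool force",R0.inv().apply(st["ft_force"]),R0.inv().apply(st["wrist_torque"]),st["finger_gap"],st["qd"].round(2))
s=snapshot("scene"); cv2.imwrite("pics/s11f.png",s["frame"][:,:,::-1]);crop(s,285,110,365,190,8,"s11.png")
E
```

```text
time: 16.55
tool_pos: [536.7, 203.1, 189.4]
tcp_rot: [154.9, -0.0, 96.0]
ft_force: [-15.7, -3.6, 19.2]
finger_gap: 30.0
pos [536.7 203.1 189.4] rot [ 1.5486e+02 -1.0000e-02  9.6010e+01] t 16.55
shift [-0.5 -1.3  1.6] turn [ 0.0025 -0.0003  0.0001] 0.1
tool force [ -1.89147943  -6.33179519 -24.21895125] [ 1.5918513  -0.5999064  -0.01329358] 29.97678281764875 [-0.   -0.05  0.03  0.02  0.    0.1 ]
```

View pics/s11.png

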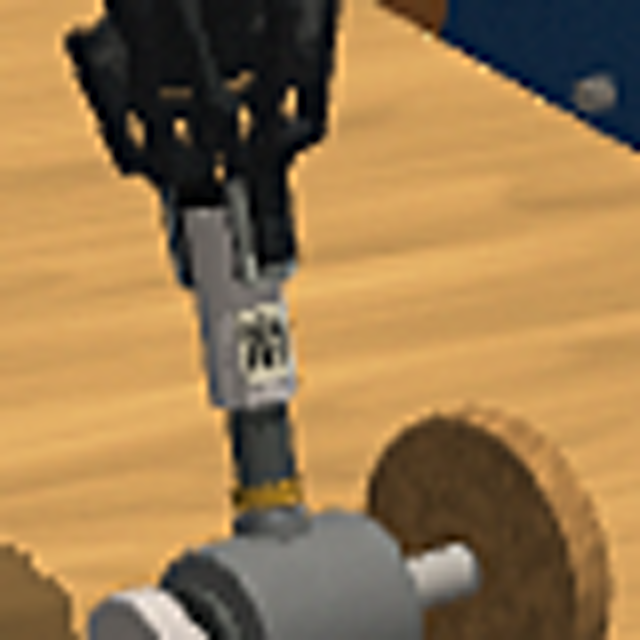

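View pics/s11f.png

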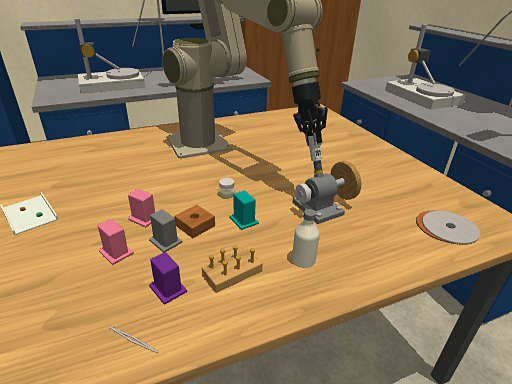

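Run:
```python
from bench import *
print(hand_in())
```

```text
the job is handed in; nothing more can be done
None
```

I turned the gun by about 79° in its holder so the label faced the grey reader, and held it there for over 1 s. I then took it to the spindle, pushed its nose over the tilted nipple, and handed the job in at about 16.6 s of the 48 s, still gripping and pressing. The hand-in gives no verdict, so everything below is my own measurement.

- **Label:** its direction worked out at about -67°, with the reader at -67.7°. The estimate is good to about 4°, well inside the 15° limit.
- **Collar:** it moved about 9 mm down in the scene image. In the last move the force rose by 8 N while the tool stayed put, so the collar is on its stop.
- **Press and grip:** the last reading showed about 24 N along the gun and a steady finger gap of 30 mm.
- **Bystanders:** the bottle, jar and dop block stand where they were, judging by the last picture.

**What disagreed:**
- **Overshoot:** the first full press went too far, with about 38 N along the gun and 14 N sideways. I backed off before the final press. About 6 N of sideways load remained, which suggests a small offset inside the bore's play.
- **Nipple depth:** the stop came about 1.5 mm earlier than my fitted nipple position predicted. That is about the camera calibration's 2 mm error.
- **Squareness on the nipple:** I did not measure it directly. It follows from the tool tilt of 25.1° and my fitted nipple direction.

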